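# Post a worn-out earbud case through the flap of the recycling box

### The arm

A 6-joint arm with a two-finger parallel gripper is mounted at the origin on a cart in front of the work surface, level with it; the furniture and walls round the work are solid. World frame = base frame: x ahead of the robot, y to its left, z up, the work surface at z = 0. Lengths are in mm, angles in rad, forces in N, time in s.
With the tool pointing down it reaches from about 375 to 975 mm from the base axis. Payload 3.8 kg.
Tool frame: the origin (TCP) lies on the centre line of the jaws, within the pads' length; the fingertips stand tip_reach ahead of it and the grasp point (between the pads) lies 8 mm behind it (tip_reach is the distance from the TCP to the fingertips, in mm); z points along the fingers, y is the line along which they close (so a half turn about z gives the same grasp; the last joint's range is limited). The gripper opens to 88 mm and grips with 3 to 60 N. Pads are 18 mm wide; open, the fingers measure 123 mm over their backs; the gripper's body (75 mm by 187 mm) begins 45 mm behind the grasp point.
Start: joints at [-1.345, 0.264, 1.604, -0, 1.274, -0.037], TCP at [175.35, -651.821, 249.706] pointing down, gripper open.
Joint ranges: [-2.63, 2.63], [-0.94, 2.18], [0.31, 2.57], [-1.31, 4.45], [0, 2.66], [-2.55, 2.55]. Speed limits (rad/s): [2.57, 2.57, 3.14, 3.14, 3.14, 3.14].

### API

Orientations are given as a unit quaternion [w, x, y, z].
In Python, from plant import * gives the robot as it stands.
- The arm moves only by the tool send_rows, never from a script. Its argument "deltas" is one flat list of numbers, 7 for each row, row after row: the turn, a rotation vector about the tool's x, y, z in degrees, then the shift along the tool's x, y, z in mm, then the opening, from 0 (shut) to 1 (fully open). A call has 1 to 20 rows; each row shifts and turns the commanded pose from where the row before left it, along the tool's axes as they then stand; what a row does not reach is not made up. A row lasts 1/12 s, in which the tool goes at most 41.7 mm and 7.16 degrees, less where a joint would pass 70% of its speed; a pose out of reach is approached as far as the arm can. A call is refused whole if a number of a shift passes 41.7 or a number of a turn 7.16, either way. A call with a gripper value outside its range is refused whole. The fingers move at their own pace and stop on an object; the grip force is fixed at half the most. Time passes only in rows, so rows that do not move let the fingers close. It gives the time, the measured TCP pose, the force, the opening and the grip force at its end, in the units of the state.
- sense(): the state, without advancing time (a new reading comes with each control period).
- snapshot(name): name is "scene" or "top" or "wrist"; returns (picture, depth): 420x560x3 uint8, blue, green, red; 420x560 float32, mm along the optical axis (not along the pixel's ray), 0 where there is no reading.
- camera_info(name): a dict with "fovy" (degrees; the focal length in pixels is half the picture's height over the tangent of half this angle, whatever the lens; pixels are square), "cx", "cy" (the principal point, pixels), "R" (3x3) and "t" (3): a world point X has camera coordinates R X + t; the wrist camera has in their place "tool_from_camera" (4x4, takes a point from camera to tool coordinates, whose origin is the TCP and whose axes are the flange's). Camera axes: x right, y down, z forward; pixel columns grow to the right and rows downward; lengths in mm; the calibration is good to about 2 mm. A picture is of the moment at which its call begins: read the wrist's pose just before it. camera_info takes no time and is no camera call.
- close_job(): hands the job in; it is judged then, once.
The state is a dict: "clock": time; "joint_positions": joint angles; "dq": joint speeds; "joint_torque": joint torques, N m; "tcp_pos": TCP position; "ee_rot": TCP orientation; "force": force on the tool from outside, world axes, zero at the start; "torque": the same for the moment, N m; "grip_width": finger opening in mm; "finger_force": force on a finger pad.
Only numpy, scipy, OpenCV 4.12 (cv2) and the standard library are available. Lean on these libraries where they do the work, as an engineer would, in place of code of your own. Each camera call takes 0.05 s, during which the arm holds its last target. There are 200 camera calls.

### The job

The old earbud case lying on the deck of the grey electronics recycling box has to go into the box. Without picking it up, push the box's sloping spring flap down with one finger and, while that finger holds the flap open, push the case along the deck with the other finger until it drops in through the mouth; only then let go so that the flap springs shut. Do not lift the case, do not push the flap down with the case itself, and leave the toy car, eraser, mug and mouse where they are.

Things in the scene. Friction and masses are not known exactly. Their poses are not given: they have to be found in the camera images.
- drop_box: Grey plastic recycling box, fixed to the desk, 86 (x) x 279 (y) x 148 mm (z), hollow, also beneath its deck (floor at z = 7 mm). Origin: on the desk, mid-width, straight below the mouth's near edge. Its +y runs lengthwise, the way the case is pushed (to the robot's left; the box is turned by up to 0.4 rad); z up. The end wall behind the hinge, y = 130 to 144 mm, is the highest part
- deck_middle (a point): Middle of the deck on which the case lies: level, z = 100 mm, from box y = -135 to 0 mm (this point: y = -67). It is a channel 76 mm wide between two rails that stand 8 mm above it; its outer end is open, without a rail
- mouth_edge (a point): Middle of the deck's edge at the mouth, on the deck's surface (box x = 0, y = 0, z = 100 mm); its axes are the box's. The mouth, 76 mm wide, goes on from here to box y = 125 mm and is closed by the sloping flap, between two sloping cheeks 3 mm higher than the flap
- hinge (a point): Middle of the flap's hinge line, which runs along box x at the flap's far, upper edge (box y = 125, z = 145 mm). Shut, the flap slopes down from here at 0.35 rad below level to its free edge at the deck's edge (about y = 4, z = 101 mm)
- flap (a joint): Opening angle of the flap in rad: 0 shut, grows as it is pushed down into the box, stop at 0.8. Its spring (0.14 N m shut, 0.24 fully open) shuts it by itself. A fingertip that moves along box +y a few mm above deck height pushes it open farther and farther
- flap_middle (a point): Middle of the upper face of the flap, a flat aluminium plate 70 mm wide and 3 mm thick; 66 mm from the hinge. Shut, it is at about box y = 62, z = 122 mm. It moves with the flap. Opened by less than about 0.45 rad the flap can catch the case's nose and keep it from falling; it drops in when the flap is open wider and its rear is pushed right to the mouth's edge or a little past it
- case_center (a point): Centre (half-way up) of the earbud case: a closed light-grey pill-shaped case, 47 mm (its x) x 60 mm (its y) x 24 mm high, about 50 g, lying loose on the deck. Its x axis points roughly along the box's +y, so it is 47 mm long in the pushing direction and its front lies 5 to 35 mm short of the mouth's edge
- toy_car: Bystander: white toy car, 34 x 77 x 28 mm, on the desk on the robot's side of the box. Origin: centre of its underside
- eraser: Bystander: eraser, 19 x 46 x 12 mm, on the desk beyond the box. Origin: centre of its underside
- mug: Bystander: green mug, 86 x 116 x 94 mm with its handle, left of the box. Origin: its underside
- mouse: Bystander: black computer mouse, 120 x 66 x 39 mm, right of the box. Origin: centre of its underside
Not all that is in view belongs to the job. What is shaped like the part that bears case_center but black, red or yellow is not meant.

How it is judged (in metres and radians):
On the way, in this order (a step that is already met when the one before it is completed fails the run):
1. a finger pushes the flap open (0.12 rad or more) while the case still lies on the deck, its centre short of the mouth's edge (value of joint flap above 0.12 rad and contact force between the fingers and flap above 0.2 N and y of case_center in the frame of drop_box below 0 m and z of case_center in the frame of drop_box above 0.1 m), for 0.05 s.
2. the case has dropped through the mouth (its centre 30 mm or more below the deck) while a finger still holds the flap open (z of case_center in the frame of drop_box between 0 and 0.07 m and y of case_center in the frame of drop_box between -0.13 and 0.139 m and x of case_center in the frame of drop_box between -0.038 and 0.038 m and value of joint flap above 0.12 rad and contact force between the fingers and flap above 0.2 N), for 0.1 s.
At the end, for the whole second after the job is handed in: The earbud case lies at rest inside the box, its centre 30 mm or more below the deck; the flap is shut (within 0.05 rad) (z of case_center in the frame of drop_box between 0 and 0.07 m and y of case_center in the frame of drop_box between -0.13 and 0.139 m and x of case_center in the frame of drop_box between -0.038 and 0.038 m and value of joint flap below 0.05 rad and linear speed of case below 0.02 m/s); the robot touches nothing.
It fails at once if the case is lifted: its centre more than 35 mm higher than when it lies on the deck (z of case_center in the frame of drop_box above 0.147 m).
It fails at once if the flap is pushed down with the case (more than 12 N between them) (contact force between case and flap above 12 N).
It fails at once if the toy car, eraser, mug or mouse is moved by more than 15 mm (distance of any of toy_car, eraser, mug, mouse from where it was at the start of the episode above 0.015 m).
It also fails if it takes over 32 s, if anything falls off the work surface, if the arm or the gripper's body presses on something with over 40 N, if the wrist force passes 120 N, or if a joint passes its speed limit or range.

## Working session

There is one attempt and no reset: what is moved stays moved. The work goes in short steps, Python scripts to look and compute and a tool call to move; the robot and the scene stay as the last step left them, time stands still between calls to the robot, and variables do not carry over. Pictures are saved under pics/ and viewed, at most 10 in all, crops included, and the job is handed in when it is done.

Besides the shell and the picture viewer there is one more tool, called after "Call:" as name(argument=value, ...) on one line, values as JSON. send_rows: Moves the arm, as the interface text tells. Its arguments: {"type":"object","properties":{"deltas":{"type":"array"}},"required":["deltas"]}

```bash
mkdir -p pics; ls
python3 - <<'E'
from plant import *
import cv2,numpy as np
s=sense();print(s)
for n in("scene","top"):
    i,d=snapshot(n);cv2.imwrite(f"pics/{n}0.png",i);np.save(f"{n}0.npy",d);print(n,camera_info(n))
print(camera_info("wrist"))
E
```

```text
pics
{'clock': 0.0, 'joint_positions': array([-1.34488995e+00,  2.64722613e-01,  1.60537124e+00, -3.87721724e-06,
        1.27369516e+00, -3.69130807e-02]), 'dq': array([ 0.00010725,  0.00061037,  0.00066046, -0.00045224,  0.00094174,
       -0.00093374]), 'joint_torque': array([-8.81479355e-04, -5.02114284e+01, -3.56877208e+01,  7.27858627e-02,
        2.94101774e-02, -1.73199464e-04]), 'tcp_pos': array([ 175.20243197, -651.15472595,  248.4100493 ]), 'ee_rot': array([-1.09310485e-03,  9.91377487e-01,  1.31032334e-01, -1.05464665e-04]), 'force': array([-0.40171924,  0.36641809,  0.05343504]), 'torque': array([ 0.04285467, -0.0392695 ,  0.01114222]), 'finger_force': 0.0, 'grip_width': 88.35175162276043}
scene {'fovy': 52.79832871135075, 'cx': 280.86182925497485, 'cy': 209.19332076477644, 'R': array([[-0.46795711, -0.88371564, -0.00792498],
       [-0.44293052,  0.24228756, -0.86319713],
       [ 0.76474094, -0.40042902, -0.50480482]]), 't': array([281.1062821 , 308.95964176, 807.91917548])}
top {'fovy': 54.79298719897424, 'cx': 278.9489830110812, 'cy': 210.72533970761705, 'R': array([[-0.00205504, -0.99995662, -0.00908448],
       [-0.99601944,  0.00285633, -0.08909054],
       [ 0.08911262,  0.00886524, -0.9959821 ]]), 't': array([  22.23683301,  524.32105219, 1174.1875528 ])}
{'fovy': 65.79553650656096, 'cx': 281.9351809473453, 'cy': 209.5287705148453, 'tool_from_camera': array([[ 2.08251064e-04, -9.47399286e-01, -3.20053979e-01,
         8.33082482e+01],
       [ 9.99999960e-01,  2.58192331e-04, -1.13606381e-04,
        -4.31045621e-01],
       [ 1.90266087e-04, -3.20053943e-01,  9.47399302e-01,
        -1.35540253e+02],
       [ 0.00000000e+00,  0.00000000e+00,  0.00000000e+00,
         1.00000000e+00]])}
```

View pics/top0.png

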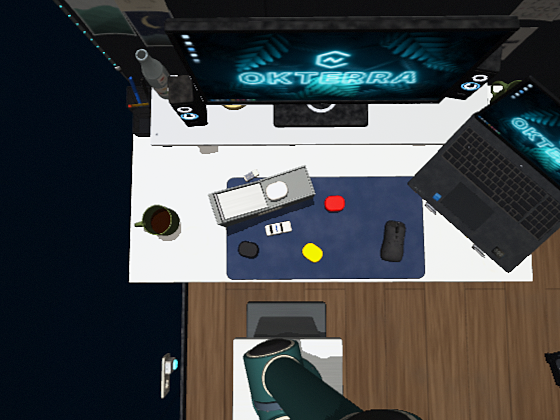

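View pics/scene0.png

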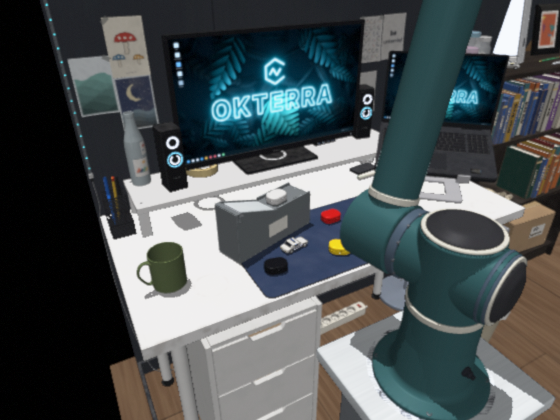

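The top view shows the box at (208–315, 167–228), with its white flap near (240, 205). The candidates are light-grey at (276, 190) on the deck, red at (335, 203), black at (248, 250) and yellow at (312, 252). The light-grey one on the deck fits the description. The scene view agrees, with the case at (277, 197) on the box.

```bash
cat > h.py <<'E'
from plant import *
import cv2,numpy as np
from scipy.spatial.transform import Rotation as Ro
def cloud(n,d):
    c=camera_info(n);f=210/np.tan(np.radians(c["fovy"]/2))
    v,u=np.mgrid[:420,:560];P=np.stack([(u-c["cx"])/f*d,(v-c["cy"])/f*d,d],-1)
    if n=="wrist":return P@c["tool_from_camera"][:3,:3].T+c["tool_from_camera"][:3,3]
    return (P-c["t"])@c["R"]
def tool():
    s=sense();q=s["ee_rot"];return s["tcp_pos"],Ro.from_quat([q[1],q[2],q[3],q[0]]).as_matrix()
E
python3 - <<'E'
from h import *
d=np.load("top0.npy");P=cloud("top",d);roi=np.zeros(d.shape,bool);roi[155:240,195:330]=1
print("shelf/monitor", [ (r,P[r,260].round()) for r in (60,95,115,140,150)])
m=roi&(P[...,2]>85)&(P[...,2]<160)
n,l,st,_=cv2.connectedComponentsWithStats(m.astype(np.uint8));k=1+st[1:,4].argmax();m=l==k
r=cv2.minAreaRect(P[m][:,:2].astype(np.float32));print("box",r,cv2.boxPoints(r),m.sum())
im=cv2.imread("pics/top0.png")
for nm,mm in(("case",m&(im.min(-1)>150)&(P[...,2]>115)&(np.arange(560)[None]>258)),):
    print(nm,cv2.minAreaRect(P[mm][:,:2].astype(np.float32)),np.median(P[mm],0),mm.sum())
cv2.imwrite("pics/crop.png",cv2.resize(im[150:240,190:340],None,fx=5,fy=5,interpolation=2))
i,w=snapshot("wrist");cv2.imwrite("pics/w0.png",i);T=cloud("wrist",w)
mm=(w>0)&(w<230)
print("finger px",mm.sum(), np.percentile(T[mm],[0,1,50,99,100],axis=0).round(1))
for sg in(1,-1):
    q=T[mm&(sg*T[...,1]>20)];
    if len(q):print(sg,np.percentile(q,[0,1,5,50,95,99,100],axis=0).round(1))
E
```

```text
shelf/monitor [(60, array([811.,  57., 393.])), (95, array([811.,  68., 195.])), (115, array([788.,  73., 104.])), (140, array([716.,  73., 103.])), (150, array([712.,  79.,   2.]))]
box ((562.206787109375, 66.50662994384766), (88.0845718383789, 279.0862731933594), 17.892560958862305) [[477.4224  185.76941]
 [563.1669  -79.81865]
 [646.9912  -52.75615]
 [561.2467  212.83191]] 3192
case ((572.5853881835938, 28.02466583251953), (45.38888931274414, 58.48319625854492), 16.05472183227539) [572.08415392  27.93775729 124.06017142] 313
finger px 52840 [[-13.7 -79.7 -88.8]
 [ -8.5 -68.3 -87.3]
 [ 22.8   1.6 -70.3]
 [ 34.1  65.8   4.4]
 [ 34.7  78.3  11.8]]
1 [[-13.7  20.  -88.7]
 [ -8.5  21.1 -87.2]
 [ -1.4  25.5 -81.8]
 [ 22.2  50.8 -70.1]
 [ 33.7  62.5  -9.9]
 [ 34.1  69.6   5.1]
 [ 34.7  78.3  11.8]]
-1 [[-13.4 -79.7 -88.8]
 [ -9.2 -72.2 -87.2]
 [ -2.8 -65.2 -78.1]
 [ 22.6 -52.1 -69.7]
 [ 33.7 -27.3  -9.9]
 [ 34.1 -21.5   5.2]
 [ 34.7 -20.   11.8]]
```

View pics/crop.png

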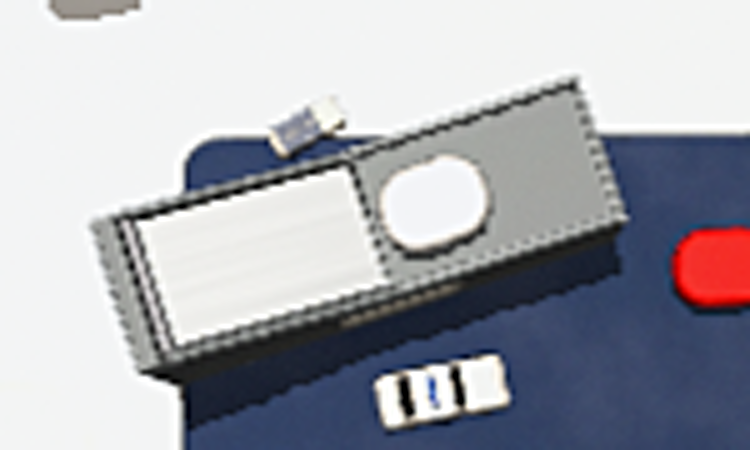

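View pics/w0.png

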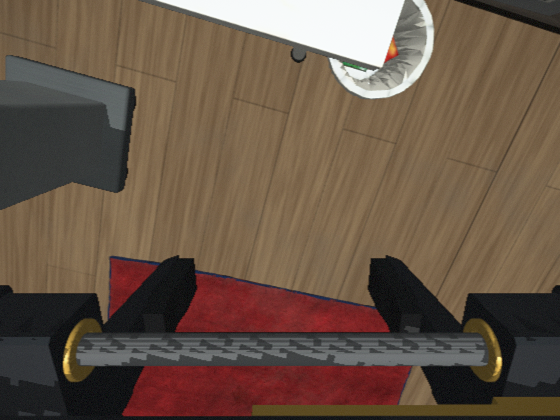

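The crop confirms the light-grey case at crop pixel (435, 203) on the box's deck, with the flap to its left. The wrist view shows both open fingers, with tips near (180, 265) and (385, 265). Their depth puts tip_reach at about 12 mm. The tool is already nearly aligned with the box, so I'm moving above it now.

Call:
send_rows(deltas=[0,0,-2.84,0,0,0,1,0,0,0,29,-27,0,1,0,0,0,29,-27,0,1,0,0,0,29,-27,0,1,0,0,0,29,-27,0,1,0,0,0,29,-27,0,1,0,0,0,29,-27,0,1,0,0,0,29,-27,0,1,0,0,0,29,-27,0,1,0,0,0,29,-27,0,1,0,0,0,29,-27,0,1,0,0,0,29,-27,0,1,0,0,0,29,-27,0,1,0,0,0,29,-27,0,1,0,0,0,29,-27,0,1,0,0,0,29,-27,0,1,0,0,0,29,-27,0,1,0,0,0,29,-27,0,1,0,0,0,29,-27,0,1,0,0,0,29,-27,0,1])

```text
clock: 1.82
tcp_pos: [542.4, 7.7, 249.6]
ee_rot: [0.0, 0.988, 0.156, -0.0]
force: [0.5, -0.5, -0.2]
grip_width: 87.9
finger_force: 0.0
```

Call:
send_rows(deltas=[0,0,0,29,-27,0,1,0,0,0,0,0,0,1,0,0,0,0,0,0,1,0,0,0,0,0,0,1])

```text
clock: 2.15
tcp_pos: [560.7, 40.1, 249.1]
ee_rot: [0.0, 0.988, 0.156, -0.001]
force: [0.2, 0.5, 0.5]
grip_width: 87.8
finger_force: 0.0
```

```bash
cat > look.py <<'E'
from h import *
import sys
O=np.array([563.6,62.2]);a=np.radians(17.9);B=np.array([[np.cos(a),np.sin(a)],[-np.sin(a),np.cos(a)]])
p,R=tool();s=sense();print(s["clock"],"box xy",B@(p[:2]-O),"z",p[2],"toolyaw",np.degrees(np.arctan2(R[1,0],R[0,0])),"tz",R[:,2],"F",s["force"].round(1),s["grip_width"])
i,d=snapshot("wrist");cv2.imwrite(f"pics/{sys.argv[1]}.png",i)
W=cloud("wrist",d)@R.T+p;q=W.copy();q[...,:2]=(W[...,:2]-O)@B.T
np.save("q.npy",q);m=(d>0)&(q[...,2]>90)&(q[...,2]<170)&(np.abs(q[...,0])<60)&(q[...,1]>-150)&(q[...,1]<160)
def st(n,k):
    if k.sum()>50:print(n,k.sum(),np.percentile(q[k],[1,50,99],axis=0).round(1).tolist())
st("box",m);st("case",m&(q[...,2]>117)&(q[...,2]<128)&(q[...,1]<3)&(i.min(-1)>120))
st("deck",m&(q[...,2]<104)&(q[...,1]<0));st("rails",m&(q[...,2]>106)&(q[...,2]<110)&(q[...,1]<-90))
E
python3 look.py w1
```

```text
2.15 box xy [ -9.53240016 -20.1506132 ] z 249.1026531686708 toolyaw 17.950317719400992 tz [-1.55819954e-03 -6.65103645e-04 -9.99998565e-01] F [0.2 0.5 0.5] 87.78145915513899
box 34115 [[-40.7, -129.2, 97.9], [5.4, 27.8, 118.0], [44.2, 141.9, 149.1]]
case 3160 [[-19.9, -61.2, 120.3], [1.4, -33.1, 124.7], [21.4, -4.8, 126.3]]
deck 8925 [[-36.7, -131.6, 95.1], [10.4, -84.5, 100.5], [44.5, -1.0, 102.9]]
rails 559 [[-40.9, -130.4, 106.2], [40.1, -110.8, 108.3], [44.9, -90.5, 109.6]]
```

View pics/w1.png

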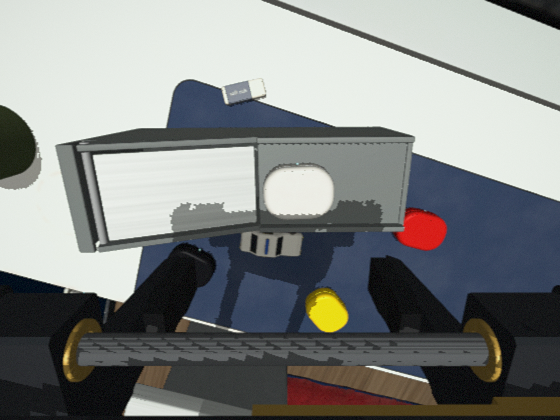

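Run:
```python
import numpy as np,cv2
q=np.load("q.npy");i=cv2.imread("pics/w1.png")
# box frame profile along columns y at few x's
for x0 in(-30,0,30):
  for y0 in range(-140,150,10):
    m=(abs(q[...,0]-x0)<4)&(abs(q[...,1]-y0)<2)
    if m.sum()>5:print((x0,y0,round(float(np.median(q[...,2][m])),1)),end=" ")
  print()
for y0 in(-110,-90,10,60,100):
  m=(abs(q[...,1]-y0)<3)&(q[...,2]>104 )&(q[...,2]<160)&(abs(q[...,0])<60)
  if m.sum():print(y0,np.percentile(q[...,0][m],[1,99]))
```

```text
(-30, -130, 100.2) (-30, -120, 100.4) (-30, -110, 100.6) (-30, -100, 100.4) (-30, -90, 100.5) (-30, -80, 100.5) (-30, -70, 100.4) (-30, -60, 100.5) (-30, -50, 100.5) (-30, -40, 100.2) (-30, -30, 100.5) (-30, -20, 100.0) (-30, -10, 100.6) (-30, 0, 100.2) (-30, 10, 103.0) (-30, 20, 106.9) (-30, 30, 110.6) (-30, 40, 114.5) (-30, 50, 117.8) (-30, 60, 121.4) (-30, 70, 125.2) (-30, 80, 128.5) (-30, 90, 132.4) (-30, 100, 135.9) (-30, 110, 139.4) (-30, 120, 142.6) (-30, 130, 146.4) (-30, 140, 147.3) 
(0, -130, 100.4) (0, -120, 100.5) (0, -110, 100.5) (0, -100, 100.4) (0, -90, 100.6) (0, -80, 283.1) (0, -70, 290.0) (0, -60, 124.3) (0, -50, 124.7) (0, -40, 124.9) (0, -30, 124.9) (0, -20, 124.9) (0, -10, 125.0) (0, 0, 100.2) (0, 10, 102.7) (0, 20, 107.3) (0, 30, 286.2) (0, 40, 285.0) (0, 50, 117.7) (0, 60, 121.4) (0, 70, 125.1) (0, 80, 128.7) (0, 90, 132.1) (0, 100, 135.7) (0, 110, 139.4) (0, 120, 142.9) (0, 130, 145.6) (0, 140, 147.8) 
(30, -130, 100.5) (30, -120, 100.5) (30, -110, 100.4) (30, -100, 100.3) (30, -90, 100.7) (30, -80, 100.4) (30, -70, 100.4) (30, -60, 100.6) (30, -50, 100.5) (30, -40, 100.4) (30, -30, 100.7) (30, -20, 100.6) (30, -10, 100.4) (30, 0, 100.5) (30, 10, 103.3) (30, 20, 107.0) (30, 30, 110.8) (30, 40, 114.5) (30, 50, 118.1) (30, 60, 121.4) (30, 70, 125.3) (30, 80, 128.8) (30, 90, 132.0) (30, 100, 135.8) (30, 110, 139.5) (30, 120, 142.7) (30, 130, 145.9) (30, 140, 125.1) 
-110 [-40.96222936  44.91872934]
-90 [-40.75738069  44.68773918]
10 [-41.42129005  43.81486795]
60 [-40.95352711  43.56630856]
100 [-41.25236282  43.28514602]
```

The wrist view shows the case at (298, 190), just right of the mouth edge at column 258. Its rear is at about box y = -60 and its front at about -6. The box frame agrees between the two cameras. Now I'll shift the tool and descend.

Call:
send_rows(deltas=[0,0,0,10,4,0,1,0,0,0,0,0,35,1,0,0,0,0,0,35,1,0,0,0,0,0,30,1,0,0,0,0,0,15,1,0,0,0,0,0,8,1,0,0,0,0,0,6,1,0,0,0,0,0,0,1,0,0,0,0,0,0,1,0,0,0,0,0,0,1])

```text
clock: 3.03
tcp_pos: [573.6, 39.3, 122.5]
ee_rot: [0.0, 0.988, 0.155, 0.002]
force: [0.8, 0.5, -0.1]
grip_width: 88.3
finger_force: 0.0
```

```bash
python3 look.py w2
```

```text
3.0333 box xy [  2.44278585 -24.82920096] z 122.50140717312117 toolyaw 17.86597115184435 tz [ 3.27938027e-03  1.89897722e-04 -9.99994605e-01] F [ 0.8  0.5 -0.1] 88.26125096316156
box 65816 [[-36.9, -129.2, 93.0], [15.4, -14.0, 113.4], [44.7, 95.9, 164.7]]
case 8531 [[-19.7, -60.2, 120.4], [2.7, -33.6, 124.8], [21.6, -7.4, 126.2]]
deck 18016 [[-36.7, -131.6, 91.6], [21.8, -81.9, 100.5], [44.9, -0.8, 103.2]]
rails 903 [[39.8, -130.1, 106.2], [42.8, -109.5, 108.4], [45.0, -90.5, 109.7]]
```

View pics/w2.png

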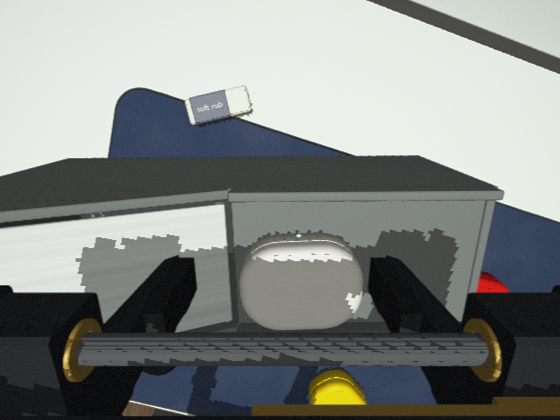

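The wrist view shows the left finger just over the flap at (180, 260) and the right finger behind the case at (385, 260). The case lies between them at (300, 285). I'll lower another 6 mm and check the force.

Call:
send_rows(deltas=[0,0,0,-1,0,3,1,0,0,0,0,0,3,1,0,0,0,0,0,0,1,0,0,0,0,0,0,1,0,0,0,0,0,0,1])

```text
clock: 3.5
tcp_pos: [571.4, 39.3, 114.9]
ee_rot: [0.0, 0.988, 0.156, 0.0]
force: [0.4, 0.1, 1.1]
grip_width: 88.3
finger_force: 0.6
```

Call:
send_rows(deltas=[0,0,0,0,-3,0,1,0,0,0,0,-3,0,1,0,0,0,0,-3,0,1,0,0,0,0,-3,0,1,0,0,0,0,-3,0,1,0,0,0,0,-3,0,1,0,0,0,0,-3,0,1,0,0,0,0,-3,0,1,0,0,0,0,0,0,1,0,0,0,0,0,0,1])

```text
clock: 4.33
tcp_pos: [563.6, 62.6, 114.7]
ee_rot: [-0.0, 0.988, 0.156, -0.0]
force: [0.1, -0.1, 2.4]
grip_width: 88.2
finger_force: 0.8
```

```bash
python3 look.py w3
```

```text
4.3333 box xy [0.121986   0.43128731] z 114.72777550235973 toolyaw 17.90526419557228 tz [-2.64590465e-04  6.49818532e-04 -9.99999754e-01] F [ 0.1 -0.1  2.4] 88.16881931003242
box 71989 [[-37.2, -128.9, 91.0], [16.5, -2.5, 110.3], [44.6, 113.5, 165.0]]
case 7740 [[-18.3, -39.9, 120.4], [3.9, -17.5, 124.8], [22.3, 2.6, 126.2]]
deck 20457 [[-34.6, -131.5, 91.6], [21.3, -83.0, 100.5], [44.8, -2.5, 102.8]]
rails 882 [[39.9, -124.9, 106.3], [42.7, -107.9, 108.3], [45.0, -90.6, 109.6]]
```

View pics/w3.png

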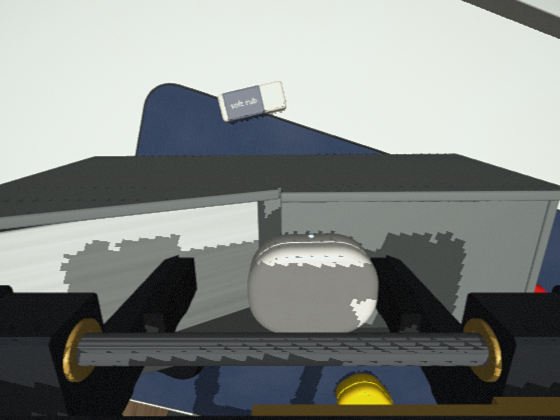

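The flap has opened (gap at columns 258–280) and the case, at (312, 285), is touching the rear finger. I'll keep pushing.

Call:
send_rows(deltas=[0,0,0,0,-3,0,1,0,0,0,0,-3,0,1,0,0,0,0,-3,0,1,0,0,0,0,-3,0,1,0,0,0,0,-3,0,1,0,0,0,0,-3,0,1,0,0,0,0,-3,0,1,0,0,0,0,-3,0,1,0,0,0,0,-3,0,1,0,0,0,0,-3,0,1,0,0,0,0,-3,0,1,0,0,0,0,-2,0,1,0,0,0,0,0,0,1,0,0,0,0,0,0,1])

```text
clock: 5.55
tcp_pos: [552.9, 95.5, 114.8]
ee_rot: [-0.0, 0.988, 0.156, -0.0]
force: [0.8, -2.9, 0.8]
grip_width: 87.9
finger_force: 1.8
```

```bash
python3 look.py w4
```

```text
5.55 box xy [ 0.04082465 35.00964988] z 114.75811346876046 toolyaw 17.911186268907855 tz [-2.37881085e-04  4.21160591e-05 -9.99999971e-01] F [ 0.8 -2.9  0.8] 87.89988075914117
box 62126 [[-38.7, -101.9, 91.0], [17.4, 36.2, 108.3], [44.4, 141.1, 165.8]]
deck 20445 [[-35.8, -105.7, 92.1], [14.5, -54.2, 100.5], [44.6, -0.8, 102.5]]
```

View pics/w4.png

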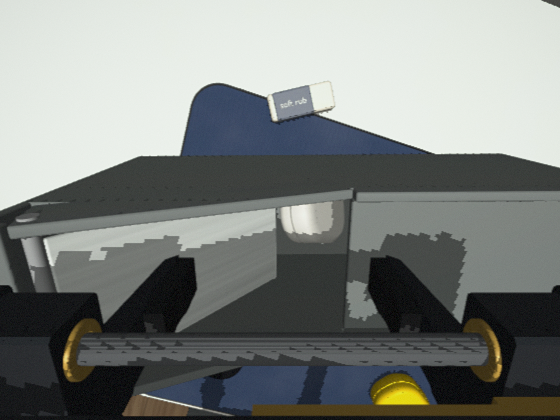

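The flap is wide open and the case shows inside the box, through the gap at (310, 220). I'll check how low it sits and wait with the flap held.

Call:
send_rows(deltas=[0,0,0,0,0,0,1,0,0,0,0,0,0,1,0,0,0,0,0,0,1,0,0,0,0,0,0,1,0,0,0,0,0,0,1,0,0,0,0,0,0,1])

```text
clock: 6.1
tcp_pos: [552.9, 95.4, 114.8]
ee_rot: [-0.0, 0.988, 0.156, -0.0]
force: [0.3, -3.3, 3.1]
grip_width: 88.3
finger_force: 1.7
```

```bash
python3 look.py w5
python3 - <<'E'
import numpy as np,cv2
q=np.load("q.npy");i=cv2.imread("pics/w5.png").min(-1)
m=np.zeros(i.shape,bool);m[200:250,280:346]=1;m&=i>110
print(m.sum(),np.percentile(q[m],[2,25,50,75,98],axis=0).round(1))
E
```

```text
6.1 box xy [ 0.06088044 34.91126144] z 114.78372589280548 toolyaw 17.89275892600589 tz [-1.80213650e-04  1.70017638e-04 -9.99999969e-01] F [ 0.3 -3.3  3.1] 88.26382375675509
box 62178 [[-38.7, -101.9, 91.0], [17.4, 35.8, 108.3], [44.4, 141.0, 165.8]]
deck 20509 [[-35.7, -105.9, 92.2], [14.6, -54.2, 100.5], [44.6, -0.8, 102.6]]
1709 [[  2.5   2.2  38.7]
 [  8.5  13.6  55.8]
 [ 13.9  22.2  61.7]
 [ 19.1  29.2  64.4]
 [ 41.3  36.  114.7]]
```

Run:
```python
import cv2,numpy as np
i=cv2.imread("pics/w5.png")[180:340,180:380]
i=np.clip(255*(i/255.)**.45,0,255).astype(np.uint8)
cv2.imwrite("pics/c5.png",cv2.resize(i,None,fx=3.5,fy=3.5,interpolation=2))
q=np.load("q.npy")
for r in range(205,335,8):print(r,[tuple(q[r,c].round().astype(int)) for c in(272,285,300,315,330,342)])
```

```text
205 [(np.int64(40), np.int64(40), np.int64(116)), (np.int64(40), np.int64(34), np.int64(115)), (np.int64(23), np.int64(24), np.int64(62)), (np.int64(21), np.int64(15), np.int64(56)), (np.int64(15), np.int64(2), np.int64(38)), (np.int64(5), np.int64(-12), np.int64(8))]
213 [(np.int64(14), np.int64(42), np.int64(52)), (np.int64(17), np.int64(33), np.int64(60)), (np.int64(18), np.int64(24), np.int64(64)), (np.int64(16), np.int64(14), np.int64(56)), (np.int64(9), np.int64(2), np.int64(39)), (np.int64(-2), np.int64(-12), np.int64(7))]
221 [(np.int64(9), np.int64(42), np.int64(52)), (np.int64(11), np.int64(33), np.int64(60)), (np.int64(14), np.int64(24), np.int64(65)), (np.int64(10), np.int64(14), np.int64(57)), (np.int64(4), np.int64(2), np.int64(40)), (np.int64(-9), np.int64(-13), np.int64(7))]
229 [(np.int64(3), np.int64(42), np.int64(53)), (np.int64(6), np.int64(33), np.int64(59)), (np.int64(8), np.int64(24), np.int64(64)), (np.int64(5), np.int64(14), np.int64(58)), (np.int64(-1), np.int64(2), np.int64(42)), (np.int64(-15), np.int64(-13), np.int64(7))]
237 [(np.int64(-3), np.int64(42),
[... 2815 characters left out ...]
25), np.int64(91)), (np.int64(-37), np.int64(16), np.int64(91)), (np.int64(-37), np.int64(7), np.int64(91)), (np.int64(-33), np.int64(1), np.int64(96))]
325 [(np.int64(-37), np.int64(41), np.int64(97)), (np.int64(-38), np.int64(34), np.int64(96)), (np.int64(-37), np.int64(25), np.int64(97)), (np.int64(-36), np.int64(17), np.int64(98)), (np.int64(-37), np.int64(8), np.int64(97)), (np.int64(-37), np.int64(1), np.int64(98))]
333 [(np.int64(26), np.int64(38), np.int64(181)), (np.int64(25), np.int64(35), np.int64(180)), (np.int64(26), np.int64(31), np.int64(180)), (np.int64(26), np.int64(27), np.int64(180)), (np.int64(26), np.int64(23), np.int64(180)), (np.int64(27), np.int64(20), np.int64(181))]
```

View pics/c5.png

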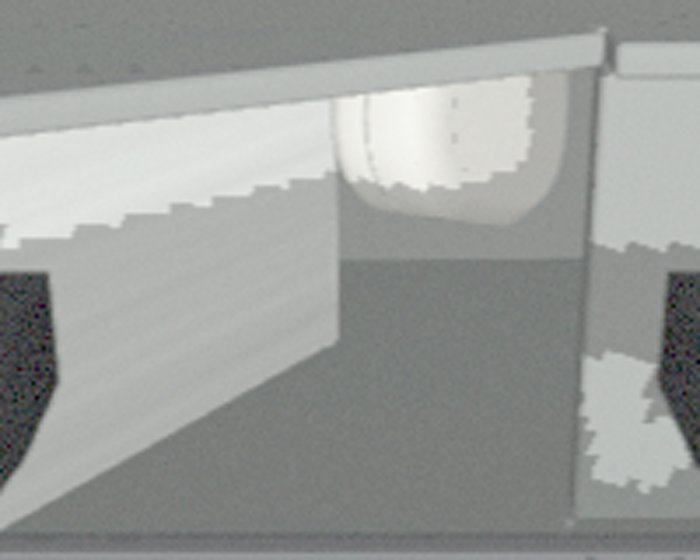

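The case's centre is at about z = 38, but it seems to be leaning on the flap's free edge near box y = 42, z = 53. Opening the flap further should let it settle flat before I release.

Call:
send_rows(deltas=[0,0,0,0,-3,0,1,0,0,0,0,-3,0,1,0,0,0,0,-3,0,1,0,0,0,0,-3,0,1,0,0,0,0,-3,0,1,0,0,0,0,-3,0,1,0,0,0,0,0,0,1,0,0,0,0,0,0,1,0,0,0,0,0,0,1,0,0,0,0,0,0,1])

```text
clock: 6.98
tcp_pos: [547.7, 111.6, 114.3]
ee_rot: [0.001, 0.988, 0.156, 0.0]
force: [2.5, -6.6, -1.4]
grip_width: 88.1
finger_force: 3.4
```

```bash
python3 look.py w6
python3 - <<'E'
import numpy as np,cv2
q=np.load("q.npy")
m=(abs(q[...,0]-8)<7)&(q[...,2]<100)&(q[...,2]>0)
for y in range(-20,90,4):
  k=m&(abs(q[...,1]-y)<1.5)
  if k.sum()>3:print(y,np.median(q[...,2][k]).round(),end="; ")
E
```

```text
6.9833 box xy [3.34648982e-02 5.18792790e+01] z 114.25924068275081 toolyaw 17.932349004744687 tz [ 5.47616157e-04 -2.12089450e-03 -9.99997601e-01] F [ 2.5 -6.6 -1.4] 88.06487862275577
box 56723 [[-39.9, -85.2, 91.2], [18.0, 58.2, 113.0], [44.3, 142.2, 166.9]]
deck 16492 [[-28.7, -89.2, 92.1], [15.3, -45.1, 100.5], [44.5, -1.1, 102.4]]
-20 8.0; -16 8.0; -12 9.0; -8 8.0; -4 8.0; 0 9.0; 4 8.0; 8 28.0; 12 31.0; 16 32.0; 20 32.0; 24 32.0; 28 32.0; 32 32.0; 36 32.0; 40 32.0; 44 32.0; 48 32.0; 52 32.0; 56 32.0; 60 32.0; 64 28.0; 76 33.0; 80 42.0; 84 51.0; 88 60.0;
```

The case now lies flat on the box floor: its top is at z = 32 and it spans box y = 7–65. I'll retrace slowly, then rise clear.

Call:
send_rows(deltas=[0,0,0,0,0,5,1,0,0,0,0,0,-5,1,0,0,0,0,0,-6,1,0,0,0,0,0,-8,1,0,0,0,0,0,-8,1,0,0,0,0,0,-8,1,0,0,0,0,0,-8,1,0,0,0,0,0,-10,1,0,0,0,0,0,-20,1,0,0,0,0,0,-30,1,0,0,0,0,0,-30,1,0,0,0,0,0,-20,1,0,0,0,0,0,0,1,0,0,0,0,0,0,1,0,0,0,0,0,0,1,0,0,0,0,0,0,1,0,0,0,0,0,0,1,0,0,0,0,0,0,1])

```text
clock: 8.53
tcp_pos: [546.6, 112.5, 261.0]
ee_rot: [-0.0, 0.988, 0.156, -0.001]
force: [-0.7, -0.2, 0.0]
grip_width: 87.9
finger_force: 0.0
```

```bash
python3 look.py w7
python3 - <<'E'
import numpy as np
q=np.load("q.npy")
for y in range(-20,130,10):
  k=(abs(q[...,0]+20)<8)&(abs(q[...,1]-y)<2)&(q[...,2]<160)
  if k.sum()>3:print(y,np.median(q[...,2][k]).round(1),end="; ")
E
```

```text
8.5333 box xy [-0.72342277 53.05785918] z 260.98217361107487 toolyaw 17.89680325938508 tz [-2.95472757e-03 -3.07996000e-04 -9.99995587e-01] F [-0.7 -0.2  0. ] 87.91197726312556
box 29583 [[-40.7, -129.2, 96.3], [4.4, 21.2, 108.5], [44.4, 142.7, 149.0]]
deck 11239 [[-36.5, -131.1, 95.7], [3.6, -66.4, 100.5], [44.7, -1.3, 102.6]]
rails 484 [[-40.2, -130.4, 106.4], [40.3, -110.4, 108.3], [44.7, -90.4, 109.7]]
-20 100.6; -10 100.0; 0 100.3; 10 103.7; 20 107.2; 30 110.6; 40 114.4; 50 117.9; 60 121.5; 70 125.2; 80 128.7; 90 132.4; 100 135.8; 110 139.4; 120 143.0;
```

The flap's profile matches the shut profile measured at the start, and the arm is clear.

```bash
python3 -c "
from plant import *
print(close_job())"
```

```text
the job is handed in; nothing more can be done
None
```

The job is handed in: the case was pushed in while the other finger held the flap open, it lay flat on the box floor when last seen, the flap measured shut and the arm was clear; no verdict was returned.

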